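# Hang the vial rack on the slanted bench stand

## Robot

A 7-joint arm with a two-finger parallel gripper is mounted at the origin on the work surface. World frame = base frame: x ahead of the robot, y to its left, z up, the work surface at z = 0. Lengths are in m, angles in rad, forces in N, time in s.
With the tool pointing down it reaches from about 0.35 to 0.9 m from the base axis. Payload 8.1 kg.
Tool frame: the origin (TCP) lies midway between the tips of the shut fingers; the grasp point (between the pads) lies 19 mm behind it; z points along the fingers, y is the line along which they close (so a half turn about z gives the same grasp; the last joint's range is limited). The gripper opens to 92 mm and grips with 3 to 60 N. Pads are 19 mm wide; open, the fingers measure 130 mm over their backs; the gripper's body (75 mm by 190 mm) begins 47 mm behind the grasp point.
Start: joints at [1.114, 0.434, 0.025, 1.573, -0.012, 1.134, -0.075], TCP at [0.217, -0.586, 0.227] pointing down, gripper open.
Joint ranges: [-2.62, 2.62], [-0.44, 2.09], [-1.27, 1.32], [0.08, 2.57], [-1.32, 4.46], [0.12, 2], [-2.74, 2.74]. Speed limits (rad/s): [2.22, 2.22, 3.01, 3.01, 3.14, 3.14, 3.14].

## Interface

Orientations are given as a rotation vector (axis times angle).
In Python, from cell import arm gives the robot as it stands.
- The arm moves only by the tool move_arm, never from a script. Its argument "motion" is a list of rows, each an object of numbers: "tx", "ty", "tz": the shift along the tool's x, y, z normalised to -1 to 1, where 1 is 1000 mm; "twist": the turn about the tool's z normalised to -1 to 1, where 1 is pi/2 rad. In form: [{"tx": .., "ty": .., "tz": .., "twist": ..}, ...]. A call has 1 to 12 rows; each row shifts and turns the commanded pose from where the row before left it, along the tool's axes as they then stand; what a row does not reach is not made up. A row lasts 1/10 s, in which the tool goes at most 50 mm and 8.59 degrees, less where a joint would pass 70% of its speed; a pose out of reach is approached as far as the arm can. A call with a number of a shift or a turn outside -1 to 1 is refused whole. A call with a gripper value outside its range is refused whole. "gripper" is the gripper's target within -1 to 1 (shut at 1, half-way at 0, fully open at -1), set as the call begins (left out, the last holds). The fingers move at their own pace and stop on an object; "squeeze" is the grip in N (left out, the last holds). Time passes only in rows, so rows that do not move let the fingers close. It gives the time, the measured TCP pose, the force, the opening and the grip force at its end, in the units of the state.
- arm.observe(): the state, without advancing time (a new reading comes with each control period).
- arm.get_image(name): name is "scene" or "top"; returns the picture (420x560x3 uint8, red, green, blue); there is no depth.
- arm.calibration(name): a dict with "K" (3x3 intrinsics, pixels), "T" (4x4, takes a point from camera to world coordinates). Camera axes: x right, y down, z forward; pixel columns grow to the right and rows downward; lengths in m; the calibration is good to about 2 mm. A picture is of the moment at which its call begins. calibration takes no time and is no camera call.
- arm.sign_off(): hands the job in; it is judged then, once.
Trained networks look in the newest picture that a camera, given by its name, has taken for a name from the list of things; names that differ only in an ending like _2 or _b are one class to them, and where a whole thing is asked for, a point or a joint stands for the part that bears it (a point fixed in the world has none). Each returns a list of dicts, best first, with "conf" (0 to 1); they miss things now and then, are a little off and sometimes report something else, mostly with a low value. They report only what shows in the picture. A call takes as long as a camera call.
- arm.look_for(camera, query): "point" ([column, row] as shares, 0 to 1, of the picture: columns of its width, rows of its height, amid what is visible of it).
- arm.regions_of(camera, query): "region" (420x560 bool, what is visible of it) and "point" ([column, row] as shares, 0 to 1, of the picture: columns of its width, rows of its height, amid what is visible of it).
- arm.place_of(camera, query): "point" ([column, row] as shares, 0 to 1, of the picture: columns of its width, rows of its height: a listed point, or the origin of a listed thing).
The state is a dict: "clock": time; "joints": joint angles; "dq": joint speeds; "joint_efforts": joint torques, N m; "position": TCP position; "ee_rot": TCP orientation; "force": force on the tool from outside, world axes, zero at the start; "ft_torque": the same for the moment, N m; "width": opening from 0.0 (shut) to 1.0 (fully open); "gripper_force": force on a finger pad.
Only numpy, scipy, OpenCV 4.12 (cv2) and the standard library are available. Lean on these libraries where they do the work, as an engineer would, in place of code of your own. Each camera call takes 0.05 s, during which the arm holds its last target. There are 200 camera calls.

## Task

Pick up the black vial rack by its handle and hang it on the slanted stand: press the large end of its keyhole over the stud's head, gently, until the rack lies flat on the panel, then slide it down the slope, still flat, until the stud is at the very top of the slot, squarely hung, and let go. The stud can be clamped anywhere along its short cross-slot, so find it by looking or feeling, never press the rack hard against the stand (stay well under 30 N), and leave the other things on the bench where they are.

Things in the scene. Friction and masses are not known exactly. Their poses are not given: they have to be found in the camera images.
- rack: The loose black plastic vial rack, 0.15 to 0.31 kg: plate 137 (x) by 120 (y) by 6 mm, lying handle up at the start. Origin: on the plate's underside below the handle's middle; z out of the upper face, x towards the keyhole end. The plate runs from x = -60 to +77 mm. A row of five fixed vials, radius 9.5 mm, at x = -47.5 mm stands 29 mm above the underside.
- handle (a point): Middle of the rack's handle bar, at rack x = 0, 32 mm above the underside. The bar crosses the plate: 14 mm wide (rack x), 86 mm long (rack y), from 24 to 40 mm above the underside, on two end posts (10 mm wide, at y = +-38 mm).
- keyhole_large (a point): Centre of the large end of the keyhole, on the rack's underside at rack x = 40 mm. The keyhole goes right through the plate; its large end is 19 mm across. From rack x = 44 to 49 mm its sides taper in to a slot 9 mm wide that runs on towards rack +x.
- slot_end (a point): Where the stud's centre is, on the rack's underside (rack x = 62 mm, y = 0), when the rack is fully hung with the stud's neck against the slot's end.
- panel: The fixed stand's flat aluminium panel, 200 by 200 mm, tilted 30 degrees from level, sloping down towards the robot's side (the stand has some yaw). Origin: centre of the upper face, 85 mm above the bench; x up the slope, y across, z out of the face. Rack x must point up the slope: the stud is in the large end with the rack's origin at panel x = +10 mm, fully hung at x = -12 mm.
- stud_line (a point): Middle of the dark cross-slot in the panel's face (panel x = 50 mm, y = 0). The one steel stud stands here but up to 22 mm to either side in panel y (clamped fast, not measured): neck 6 mm in diameter, round flat head 15 mm, underside 8 mm and top 13 mm above the face. A rack resting on the head unhooked is 13 mm off the face. A hung rack stays where it is left.
- jar: Bystander: clear jar 40 mm across, 55 mm tall; origin under its centre.
- vial: Bystander: amber vial 24 mm across, 45 mm tall; origin under its centre.
- beaker: Bystander: white plastic beaker 68 mm across, 85 mm tall; origin under its centre.
- flask: Bystander: white bottle 60 mm across, 130 mm tall; origin under its centre.
- timer: Bystander: flat timer 60 by 60 by 16 mm; origin under its centre.
- tub: Bystander: white tub 64 mm across, 60 mm tall; origin under its centre.

How it is judged:
On the way:
1. the rack lies on the panel with the stud's head through the large end of the keyhole (x of rack in the frame of panel between 0.002 and 0.018 m and y of rack in the frame of panel between -0.032 and 0.032 m and z of rack in the frame of panel between -0.005 and 0.006 m), for 0.05 s.
At the end, for the whole second after the job is handed in: The rack is at rest flat on the panel (within 4 mm of its face and 0.08 rad), its x axis within 0.12 rad of up the slope, its origin 7.5 to 18 mm down the slope from the panel's centre (stud within about 4 mm of the slot's end) and within 32 mm of it sideways (x of rack in the frame of panel between -0.018 and -0.0075 m and y of rack in the frame of panel between -0.032 and 0.032 m and z of rack in the frame of panel between -0.005 and 0.004 m and angle between the z axis of rack and the z axis of panel, either way round below 0.08 rad and angle between the x axis of rack and the x axis of panel, either way round below 0.12 rad and linear speed of rack below 0.01 m/s); the robot touches nothing.
It fails at once if the rack is pressed against the stand with more than 30 N (contact force between rack and panel above 30 N).
It fails at once if another thing on the bench is disturbed (moved more than 15 mm) (distance of any of jar, vial, beaker, flask, timer, tub from where it was at the start of the episode above 0.015 m).
It also fails if it takes over 72 s, if anything falls off the work surface, if the arm or the gripper's body presses on something with over 40 N, if the wrist force passes 120 N, or if a joint passes its speed limit or range.

## Working session

There is one attempt and no reset: what is moved stays moved. The work goes in short steps, Python scripts to look and compute and a tool call to move; the robot and the scene stay as the last step left them, time stands still between calls to the robot, and variables do not carry over. Pictures are saved under pics/ and viewed, at most 10 in all, crops included, and the job is handed in when it is done.

Besides the shell and the picture viewer there is one more tool, called by a JSON object that holds its "fn" and its "kwargs", one argument or row to a line. move_arm: Moves the arm, as the interface text tells. Scaled input: -1 to 1 covers 1000 mm each way for a shift and pi/2 rad each way for a turn. Its arguments: {"type":"object","properties":{"motion":{"type":"array","items":{"type":"object","properties":{"tx":{"type":"number"},"ty":{"type":"number"},"tz":{"type":"number"},"twist":{"type":"number"}}}},"gripper":{"type":"number"},"squeeze":{"type":"number"}},"required":["motion"]}

```bash
mkdir -p pics; ls; python3 - <<'E'
from cell import arm
import cv2, numpy as np
o=arm.observe(); print(o['position'],o['ee_rot'],o['width'])
for c in ('scene','top'):
    im=arm.get_image(c); cv2.imwrite(f'pics/{c}0.png',im[:,:,::-1])
    k=arm.calibration(c); print(c,np.round(k['K'],1).tolist(),np.round(k['T'],3).tolist())
    for q in ('rack','handle','keyhole_large','slot_end','panel','stud_line'):
        for r in arm.place_of(c,q)[:2]: print(q,np.round(np.array(r['point'])*[560,420],1),round(r['conf'],2))
E
```

```text
pics
[ 0.21627985 -0.58584865  0.22595183] [-3.09111791e+00 -5.52436893e-01  6.86636648e-04] 0.998833588846729
scene [[502.6, 0.0, 282.9], [0.0, 502.6, 209.1], [0.0, 0.0, 1.0]] [[0.618, 0.681, -0.392, 1.061], [0.786, -0.542, 0.298, -0.416], [-0.01, -0.492, -0.87, 1.295], [0.0, 0.0, 0.0, 1.0]]
rack [225.8 287. ] 0.68
handle [223.3 278.8] 0.77
keyhole_large [233.7 295.4] 0.88
keyhole_large [325.1 260.7] 0.64
slot_end [239.6 303.5] 0.77
panel [349.6 176.3] 0.73
stud_line [362.8 177.2] 0.62
stud_line [135.1 301.5] 0.46
top [[422.4, 0.0, 283.4], [0.0, 422.4, 207.7], [0.0, 0.0, 1.0]] [[-0.004, -0.992, 0.13, 0.351], [-1.0, 0.002, -0.017, 0.022], [0.017, -0.13, -0.991, 1.42], [0.0, 0.0, 0.0, 1.0]]
rack [349.5 196.7] 0.86
handle [351.4 197.3] 0.6
handle [278.  163.7] 0.41
keyhole_large [353.5 183.1] 0.59
slot_end [350.8 178.7] 0.65
panel [215.  200.9] 0.75
```

View pics/scene0.png

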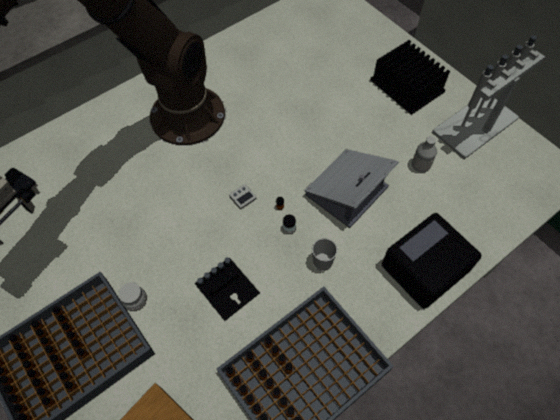

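View pics/top0.png

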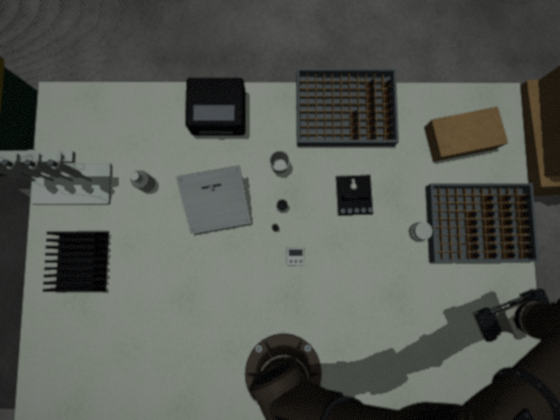

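The scene view shows the rack at about (226,287) with its keyhole end away from the robot. The panel is at (350,176) with the stud at about (363,179), and the beaker and flask stand either side of it. The tool can't tilt, so I'll grip the bar by its two ends. That lets the rack pivot about its y axis. First I'll fit the poses.

```bash
cat > h.py <<'E'
import numpy as np, cv2
from scipy.optimize import minimize, least_squares
from scipy.spatial.transform import Rotation as R
from cell import arm
CAL={c:arm.calibration(c) for c in ('scene','top')}
def proj(c,P):
    T=CAL[c]['T'];K=CAL[c]['K'];P=np.atleast_2d(P)
    q=(P-T[:3,3])@T[:3,:3]; q=q@K.T; return q[:,:2]/q[:,2:]
def ray(c,uv):
    T=CAL[c]['T'];K=CAL[c]['K']
    return T[:3,3], T[:3,:3]@np.linalg.solve(K,[uv[0],uv[1],1])
def on_plane(c,uv,p0,n):
    o,d=ray(c,uv); return o+d*(np.dot(p0-o,n)/np.dot(d,n))
def panel_pose(x,y,yaw,tilt=np.pi/6):
    return R.from_euler('z',yaw)*R.from_euler('y',-tilt), np.array([x,y,.085])
E
python3 - <<'E'
from h import *
sq=np.array([[1,1,0],[1,-1,0],[-1,-1,0],[-1,1,0]])*.1
reg={}
for c in CAL:
    for q in ('panel','rack'):
        reg[c,q]=arm.regions_of(c,q)[0]; m=reg[c,q]['region']
        pts=cv2.findNonZero(m.astype(np.uint8)); print(c,q,round(reg[c,q]['conf'],2),m.sum(),cv2.boundingRect(pts))
        im=cv2.imread(f'pics/{c}0.png'); x,y,w,h=cv2.boundingRect(pts)
        cr=im[max(0,y-12):y+h+12,max(0,x-12):x+w+12]; cv2.imwrite(f'pics/crop_{c}_{q}.png',cv2.resize(cr,(390,290),interpolation=cv2.INTER_CUBIC))
a=[[cv2.imread(f'pics/crop_{c}_{q}.png') for q in ('panel','rack')] for c in CAL]
cv2.imwrite('pics/quad.png',np.vstack([np.hstack(r) for r in a])*2)
def at(c,uv,z): return on_plane(c,uv,np.array([0,0,z]),np.array([0,0,1.]))
for q in ('jar','vial','beaker','flask','timer','tub'):
    for c in CAL:
        r=arm.place_of(c,q)
        if r: print(q,c,np.round(at(c,np.array(r[0]['point'])*[560,420],0)[:2],3),round(r[0]['conf'],2))
# rough iou fit for panel by rasterising at 4x
def cost(p):
    Rt,t=panel_pose(*p); s=0
    for c in CAL:
        m=cv2.resize(reg[c,'panel']['region'].astype(np.uint8),None,fx=4,fy=4,interpolation=0)
        g=np.zeros_like(m); cv2.fillPoly(g,[np.round((proj(c,Rt.apply(sq)+t)+.5)*4).astype(np.int32)],1)
        s-=(m&g).sum()/(m|g).sum()
    return s
p0=at('top',(215,200),.085)
r=min((minimize(cost,[p0[0],p0[1],y],method='Nelder-Mead',options=dict(initial_simplex=np.array([p0[0],p0[1],y])+np.array([[0,0,0],[.02,0,0],[0,.02,0],[0,0,.15]]))) for y in (-.1,.15,.3)),key=lambda r:r.fun)
print('panel',r.x,r.fun)
# rack by points (both cams)
pts={('scene','handle'):(223.3,278.8),('scene','keyhole_large'):(233.7,295.4),('scene','slot_end'):(239.6,303.5),('top','handle'):(351.4,197.3),('top','keyhole_large'):(353.5,183.1),('top','slot_end'):(350.8,178.7),('scene','rack'):(225.8,287),('top','rack'):(349.5,196.7)}
loc=dict(rack=[0,0,0],handle=[0,0,.032],keyhole_large=[.04,0,0],slot_end=[.062,0,0])
f=lambda p:np.concatenate([proj(c,R.from_euler('z',p[2]).apply(loc[q])+[p[0],p[1],0])[0]-v for (c,q),v in pts.items()])
s=least_squares(f,[.4,-.14,0],x_scale=[.01,.01,.1]); print('rack',s.x,np.round(s.fun,1))
E
```

```text
scene panel 0.95 3071 (304, 150, 94, 59)
scene rack 0.71 2158 (196, 258, 62, 63)
top panel 0.58 3777 (176, 165, 75, 69)
top rack 0.92 1383 (336, 174, 37, 42)
jar scene [0.544 0.009] 0.76
vial scene [0.453 0.023] 0.53
vial top [0.473 0.03 ] 0.57
beaker scene [0.671 0.012] 0.84
beaker top [0.684 0.004] 0.65
flask scene [0.609 0.467] 0.9
flask top [0.625 0.469] 0.83
timer scene [ 0.372 -0.04 ] 0.74
timer top [ 0.369 -0.034] 0.52
tub scene [ 0.444 -0.463] 0.78
tub top [ 0.449 -0.449] 0.72
panel [0.55130566 0.21777471 0.18269509] -1.9097313336860586
rack [ 0.57008981 -0.23865156 -0.0475952 ] [ 3.   1.8  1.8  0.8  0.3 -0.9  2.8 -1.  -0.7  3.1  2.1  1.2  1.7 -2.1
  3.   1.1]
```

View pics/quad.png

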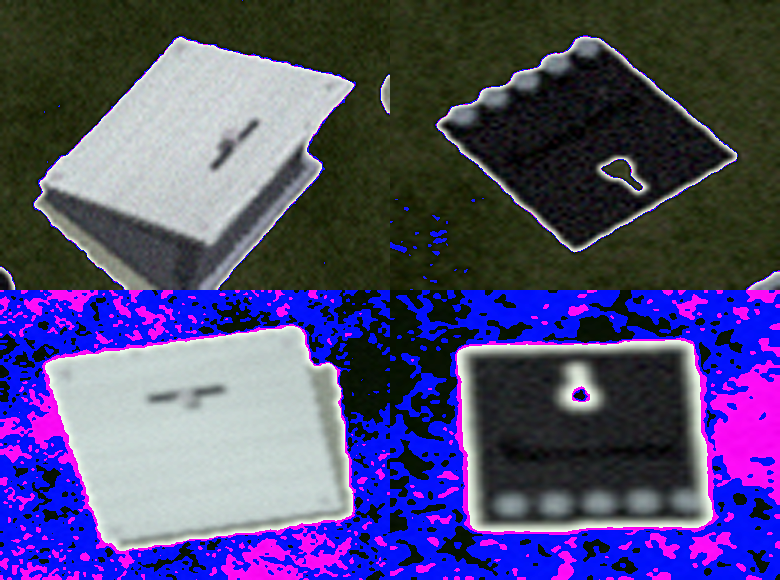

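```bash
python3 - <<'E'
from h import *
def sub(c,pts):
    g=cv2.cvtColor(cv2.imread(f'pics/{c}0.png'),cv2.COLOR_BGR2GRAY)
    return cv2.cornerSubPix(g,np.float32(pts).reshape(-1,1,2),(3,3),(-1,-1),(3,50,.01)).reshape(-1,2)
sq=np.array([[1,1,0],[1,-1,0],[-1,-1,0],[-1,1,0]])*.1
S=sub('scene',[(346.5,148.9),(398.8,162),(355.5,207.5),(305.6,191.5)]); Tt=sub('top',[(175.4,176.1),(240.9,165.2),(251,225.2),(194,235.7)])
print(S.round(1).tolist(),Tt.round(1).tolist())
# scene camera order: find by nearest to IoU fit
Rt,t=panel_pose(.5513,.2178,.183); P0={c:proj(c,Rt.apply(sq)+t) for c in CAL}
obs=[(c,i,v[np.argmin(np.linalg.norm(v-P0[c][i],axis=1))]) for c,v in (('scene',S),('top',Tt)) for i in range(4)]
def f(p):
    Rt,t=panel_pose(*p); return np.concatenate([proj(c,Rt.apply(sq[i])+t)[0]-v for c,i,v in obs])
s=least_squares(f,[.5513,.2178,.183],loss='soft_l1',x_scale=[.01,.01,.1]); print('panel',s.x.round(4),f(s.x).round(1).tolist())
Rt,t=panel_pose(*s.x)
for c,slot,head in (('scene',[(370.1,172.9),(356.4,186.1)],(360.4,178.9)),('top',[(201.6,188.3),(221.1,185.1)],(212.2,187))):
    n=Rt.apply([0,0,1])
    print(c,[Rt.inv().apply(on_plane(c,u,t,n)-t).round(4).tolist() for u in slot],'head',Rt.inv().apply(on_plane(c,head,t+.013*n,n)-t).round(4).tolist())
# rectified views, 0.25mm/px, panel x up, x 20..80,y 40..-40, at z=0 and 13
out=[]
for c in CAL:
    row=[]
    for z in (0,.013):
        q=np.array([[.08,.04,z],[.08,-.04,z],[.02,-.04,z],[.02,.04,z]])
        H=cv2.getPerspectiveTransform(proj(c,Rt.apply(q)+t).astype(np.float32),np.float32([[0,0],[400,0],[400,300],[0,300]]))
        w=cv2.warpPerspective(cv2.imread(f'pics/{c}0.png'),H,(400,300),flags=cv2.INTER_CUBIC)
        w=cv2.normalize(w,None,0,255,cv2.NORM_MINMAX)
        for k in range(0,400,50): cv2.line(w,(k,0),(k,6 if k!=200 else 20),(0,0,255),1)
        cv2.line(w,(0,150),(15,150),(0,0,255),1); row.append(w)
    out.append(np.hstack(row))
cv2.imwrite('pics/rect.png',np.vstack(out))
# rack
obs2=[('scene',(.077,-.06),(260.1,292.5)),('scene',(.077,.06),(224.8,321)),('top',(.077,.06),(335.3,175.2)),('top',(.077,-.06),(371.3,174.5)),('top',(-.06,.06),(336.8,216.2)),('top',(-.06,-.06),(373.8,215.5))]
best=None
for sw in (0,1):
    o=[list(x) for x in obs2]
    if sw: o[0][1],o[1][1]=o[1][1],o[0][1]
    def f2(p): return np.concatenate([proj(c,R.from_euler('z',p[2]).apply([*q,.006 if q[0]>0 else .003])+[p[0],p[1],0])[0]-v for c,q,v in o])
    s2=least_squares(f2,[.57,-.239,0],loss='soft_l1',x_scale=[.01,.01,.1])
    if best is None or s2.cost<best[0]: best=(s2.cost,s2.x.round(4),f2(s2.x).round(1))
print('rack',best)
E
```

```text
[[345.5, 148.3000030517578], [398.8999938964844, 161.6999969482422], [355.0, 208.10000610351562], [305.0, 191.10000610351562]] [[175.60000610351562, 176.5], [239.3000030517578, 164.6999969482422], [252.39999389648438, 223.8000030517578], [193.89999389648438, 235.3000030517578]]
panel [0.5499 0.2158 0.1909] [-0.6, -1.5, 0.3, -0.6, -0.9, -0.1, -0.0, 0.7, 0.5, 0.2, 0.6, -0.0, -0.4, -1.6, -2.1, -1.3]
scene [[0.0517, 0.0296, 0.0], [0.0476, -0.0294, 0.0]] head [0.0532, -0.0115, 0.013]
top [[0.0477, 0.0327, 0.0], [0.0461, -0.029, 0.0]] head [0.0497, -0.002, 0.013]
rack (np.float64(1.6995197107274642), array([ 0.5701, -0.2448,  0.0276]), array([ 0.2,  0.1, -0.3, -0.4,  0.6,  0.6, -0.4,  0.3,  1. , -0.5, -0.7,
       -0.9]))
```

View pics/rect.png

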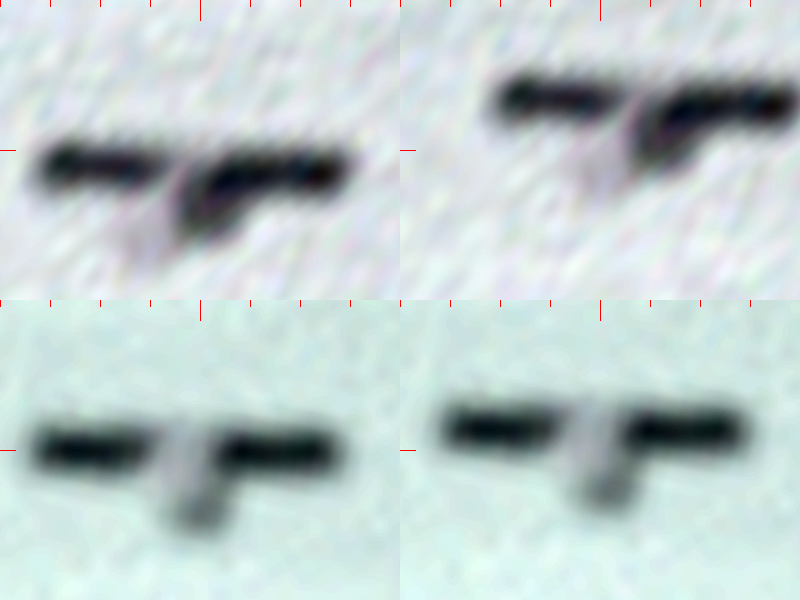

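The stud sits close to the middle of the cross-slot, at about panel y = 0 to −1 mm. I'm moving above the rack now.

{"fn": "move_arm", "kwargs": {
  "motion": [
    {"twist": 0.0693},
    {"twist": 0.0693},
    {"twist": 0.0693},
    {"tx": 0.036, "ty": -0.033},
    {"tx": 0.036, "ty": -0.033},
    {"tx": 0.036, "ty": -0.033},
    {"tx": 0.036, "ty": -0.033},
    {"tx": 0.036, "ty": -0.033},
    {"tx": 0.036, "ty": -0.033},
    {"tx": 0.036, "ty": -0.033},
    {"tx": 0.036, "ty": -0.033},
    {"tx": 0.036, "ty": -0.033}
  ],
  "gripper": -1
}}

```text
invalid input
```

{"fn": "move_arm", "kwargs": {
  "motion": [
    {"tx": 0.036, "ty": -0.033},
    {"tz": 0.04},
    {"tz": 0.04},
    {"tz": 0.04},
    {},
    {}
  ]
}}

```text
invalid input
```

{"fn": "move_arm", "kwargs": {
  "motion": [
    {"tx": 0, "ty": 0, "tz": 0, "twist": 0.0693},
    {"tx": 0, "ty": 0, "tz": 0, "twist": 0.0693},
    {"tx": 0, "ty": 0, "tz": 0, "twist": 0.0693},
    {"tx": 0.036, "ty": -0.033, "tz": 0, "twist": 0},
    {"tx": 0.036, "ty": -0.033, "tz": 0, "twist": 0},
    {"tx": 0.036, "ty": -0.033, "tz": 0, "twist": 0},
    {"tx": 0.036, "ty": -0.033, "tz": 0, "twist": 0},
    {"tx": 0.036, "ty": -0.033, "tz": 0, "twist": 0},
    {"tx": 0.036, "ty": -0.033, "tz": 0, "twist": 0},
    {"tx": 0.036, "ty": -0.033, "tz": 0, "twist": 0},
    {"tx": 0.036, "ty": -0.033, "tz": 0, "twist": 0},
    {"tx": 0.036, "ty": -0.033, "tz": 0, "twist": 0}
  ],
  "gripper": -1
}}

```text
clock: 2.7
position: [0.5336, -0.2791, 0.227]
ee_rot: [3.141, 0.042, 0.001]
force: [0.3, -0.5, 0.7]
width: 1.003
gripper_force: 0.0
```

{"fn": "move_arm", "kwargs": {
  "motion": [
    {"tx": 0.03, "ty": -0.026, "tz": 0.03, "twist": 0},
    {"tx": 0, "ty": 0, "tz": 0.045, "twist": 0},
    {"tx": 0, "ty": 0, "tz": 0.04, "twist": 0},
    {"tx": 0, "ty": 0, "tz": 0.025, "twist": 0},
    {"tx": 0, "ty": 0, "tz": 0, "twist": 0},
    {"tx": 0, "ty": 0, "tz": 0, "twist": 0},
    {"tx": 0, "ty": 0, "tz": 0, "twist": 0}
  ]
}}

```text
clock: 3.4
position: [0.5629, -0.2544, 0.0887]
ee_rot: [3.14, 0.042, 0.005]
force: [0.7, 0.0, 0.1]
width: 0.995
gripper_force: 0.0
```

```bash
python3 - <<'E'
from h import *
o=arm.observe(); print(np.round(o['position'],4),o['ee_rot'])
out=[]
for c in CAL:
    im=arm.get_image(c); cv2.imwrite(f'pics/{c}1.png',im[:,:,::-1])
    u,v=proj(c,[.57,-.245,.03])[0].astype(int)
    cr=im[v-45:v+45,u-45:u+45,::-1]; out.append(cv2.convertScaleAbs(cv2.resize(cr,(400,400),interpolation=cv2.INTER_CUBIC),alpha=1.8))
cv2.imwrite('pics/grasp1.png',np.hstack(out))
E
```

```text
[ 0.5629 -0.2544  0.0887] [3.14019988 0.04218553 0.00458592]
```

View pics/grasp1.png

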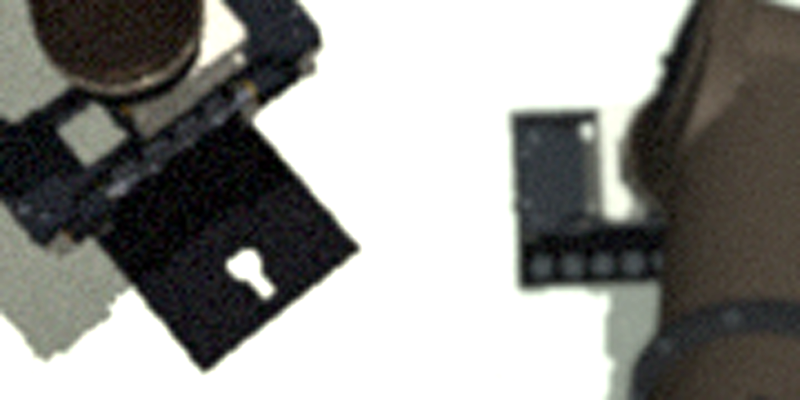

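```bash
python3 - <<'E'
from h import *
o=np.array
for c,seed in (('scene',(236,298.5)),('top',(353.7,184.5))):
    im=cv2.imread(f'pics/{c}0.png'); g=cv2.cvtColor(im,6).astype(float)
    u,v=map(round,seed); w=g[v-7:v+8,u-6:u+7]-35; w=np.clip(w,0,None)
    # keep bright blob within window
    yy,xx=np.mgrid[v-7:v+8,u-6:u+7]; uv=((w*xx).sum()/w.sum(),(w*yy).sum()/w.sum())
    P=on_plane(c,uv,o([0,0,.004]),o([0,0,1.]))
    print(c,np.round(uv,1),P.round(4),'rack frame of (.5701,-.2448,.0276):',R.from_euler('z',-.0276).apply(P-[.5701,-.2448,0]).round(4))
    print('hand seed',on_plane(c,seed,o([0,0,.004]),o([0,0,1.])).round(4))
E
```

```text
scene [234.8 297.6] [ 0.6134 -0.2446  0.004 ] rack frame of (.5701,-.2448,.0276): [ 0.0433 -0.001   0.004 ]
hand seed [ 0.6175 -0.2436  0.004 ]
top [353.1 184.3] [ 0.6161 -0.2412  0.004 ] rack frame of (.5701,-.2448,.0276): [0.0461 0.0023 0.004 ]
hand seed [ 0.6154 -0.2432  0.004 ]
```

{"fn": "move_arm", "kwargs": {
  "motion": [
    {"tx": 0.008, "ty": -0.0102, "tz": 0, "twist": 0},
    {"tx": 0, "ty": 0, "tz": 0.02, "twist": 0},
    {"tx": 0, "ty": 0, "tz": 0.023, "twist": 0},
    {"tx": 0, "ty": 0, "tz": 0, "twist": 0},
    {"tx": 0, "ty": 0, "tz": 0.003, "twist": 0},
    {"tx": 0, "ty": 0, "tz": 0.003, "twist": 0},
    {"tx": 0, "ty": 0, "tz": 0.003, "twist": 0},
    {"tx": 0, "ty": 0, "tz": 0.002, "twist": 0}
  ]
}}

```text
clock: 4.3
position: [0.5697, -0.2435, 0.0331]
ee_rot: [3.141, 0.042, 0.001]
force: [0.4, 0.4, -0.9]
width: 0.999
gripper_force: 0.0
```

{"fn": "move_arm", "kwargs": {
  "motion": [
    {"tx": 0, "ty": 0, "tz": 0.006, "twist": 0},
    {"tx": 0, "ty": 0, "tz": 0.006, "twist": 0},
    {"tx": 0, "ty": 0, "tz": 0.006, "twist": 0},
    {"tx": 0, "ty": 0, "tz": 0, "twist": 0}
  ]
}}

```text
clock: 4.7
position: [0.5686, -0.2431, 0.0135]
ee_rot: [-3.141, -0.043, 0.003]
force: [-0.4, -0.5, -0.6]
width: 1.003
gripper_force: 0.0
```

{"fn": "move_arm", "kwargs": {
  "motion": [
    {"tx": 0, "ty": 0, "tz": 0, "twist": 0},
    {"tx": 0, "ty": 0, "tz": 0, "twist": 0},
    {"tx": 0, "ty": 0, "tz": 0, "twist": 0},
    {"tx": 0, "ty": 0, "tz": 0, "twist": 0},
    {"tx": 0, "ty": 0, "tz": 0, "twist": 0}
  ],
  "gripper": 0.5,
  "squeeze": 20
}}

```text
clock: 5.2
position: [0.5694, -0.2434, 0.0148]
ee_rot: [3.141, 0.043, 0.0]
force: [0.4, -0.5, -0.9]
width: 0.935
gripper_force: 20.0
```

{"fn": "move_arm", "kwargs": {
  "motion": [
    {"tx": 0, "ty": 0, "tz": -0.02, "twist": 0},
    {"tx": 0, "ty": 0, "tz": -0.04, "twist": 0},
    {"tx": 0, "ty": 0, "tz": -0.045, "twist": 0},
    {"tx": 0, "ty": 0, "tz": -0.045, "twist": 0},
    {"tx": 0, "ty": 0, "tz": -0.045, "twist": 0},
    {"tx": 0, "ty": 0, "tz": 0, "twist": 0},
    {"tx": 0, "ty": 0, "tz": 0, "twist": 0}
  ]
}}

```text
clock: 5.9
position: [0.5698, -0.2435, 0.2108]
ee_rot: [3.14, 0.043, 0.003]
force: [0.2, -0.7, -2.7]
width: 0.935
gripper_force: 20.0
```

```bash
python3 - <<'E'
from h import *
o=arm.observe(); print(np.round(o['position'],4),o['force'],o['ft_torque'],o['width'])
im=arm.get_image('scene'); cv2.imwrite('pics/scene2.png',im[:,:,::-1])
u,v=proj('scene',np.array(o['position']))[0].astype(int); print(u,v)
cr=im[max(0,v-75):v+75,max(0,u-100):u+100,::-1]
cv2.imwrite('pics/lift.png',cv2.convertScaleAbs(cv2.resize(cr,None,fx=3.5,fy=3.5,interpolation=cv2.INTER_CUBIC),alpha=2.5))
E
```

```text
[ 0.5698 -0.2435  0.2108] [ 0.19347589 -0.72319806 -2.6784133 ] [ 0.06572686  0.04080269 -0.01110481] 0.934627087038514
216 253
```

View pics/lift.png

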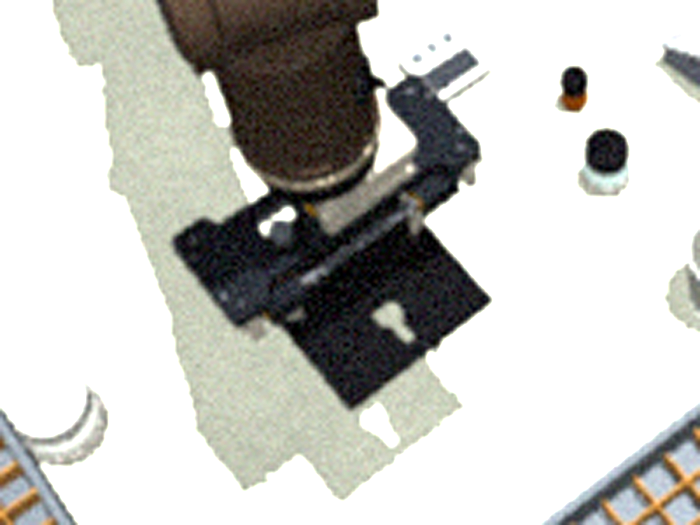

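The rack is held and lifted, roughly level, with the keyhole visible and pointing away from the robot. Next I'll carry it over the lower part of the panel.

{"fn": "move_arm", "kwargs": {
  "motion": [
    {"tx": -0.0055, "ty": -0.0454, "tz": 0, "twist": 0},
    {"tx": -0.0055, "ty": -0.0454, "tz": 0, "twist": 0},
    {"tx": -0.0055, "ty": -0.0454, "tz": 0, "twist": 0},
    {"tx": -0.0055, "ty": -0.0454, "tz": 0, "twist": 0},
    {"tx": -0.0055, "ty": -0.0454, "tz": 0, "twist": 0},
    {"tx": -0.0055, "ty": -0.0454, "tz": 0, "twist": 0},
    {"tx": -0.0055, "ty": -0.0454, "tz": 0, "twist": 0},
    {"tx": -0.0055, "ty": -0.0454, "tz": 0, "twist": 0},
    {"tx": -0.0055, "ty": -0.0454, "tz": 0, "twist": 0},
    {"tx": 0, "ty": 0, "tz": 0, "twist": -0.052},
    {"tx": 0, "ty": 0, "tz": 0, "twist": -0.052},
    {"tx": 0, "ty": 0, "tz": 0, "twist": 0}
  ]
}}

```text
clock: 7.15
position: [0.5075, 0.1636, 0.2077]
ee_rot: [3.126, 0.302, -0.006]
force: [-0.5, -0.6, -1.9]
width: 0.938
gripper_force: 20.0
```

{"fn": "move_arm", "kwargs": {
  "motion": [
    {"tx": 0.0034, "ty": -0.0451, "tz": 0, "twist": 0},
    {"tx": 0, "ty": 0, "tz": 0.03, "twist": 0},
    {"tx": 0, "ty": 0, "tz": 0.03, "twist": 0},
    {"tx": 0, "ty": 0, "tz": 0.022, "twist": 0},
    {"tx": 0, "ty": 0, "tz": 0, "twist": 0},
    {"tx": 0, "ty": 0, "tz": 0, "twist": 0}
  ],
  "squeeze": 10
}}

```text
clock: 7.75
position: [0.5034, 0.2081, 0.1273]
ee_rot: [3.127, 0.296, -0.002]
force: [0.3, -0.2, -1.7]
width: 0.933
gripper_force: 10.0
```

```bash
python3 - <<'E'
from h import *
o=arm.observe(); print(np.round(o['position'],4),o['ee_rot'],o['force'],o['ft_torque'])
im=arm.get_image('scene'); cv2.imwrite('pics/scene3.png',im[:,:,::-1])
cr=im[100:250,260:460,::-1]
cv2.imwrite('pics/pre.png',cv2.convertScaleAbs(cv2.resize(cr,None,fx=4,fy=4,interpolation=cv2.INTER_CUBIC),alpha=1.5))
E
```

```text
[0.5034 0.2081 0.1273] [ 3.12701543e+00  2.95738936e-01 -2.41192095e-03] [ 0.32526136 -0.17957896 -1.74257741] [ 0.03682852 -0.02683526  0.03087573]
```

View pics/pre.png

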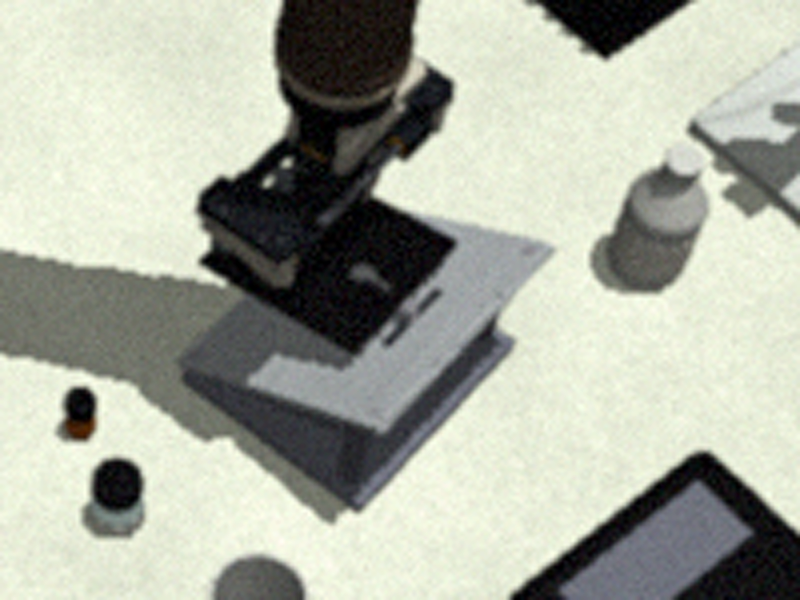

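The rack hovers just above the lower panel and the stud (slot at about (410,318) in the crop) is clear of its edge. I'll descend slowly so the panel tilts the rack.

{"fn": "move_arm", "kwargs": {
  "motion": [
    {"tx": 0, "ty": 0, "tz": 0.003, "twist": 0},
    {"tx": 0, "ty": 0, "tz": 0.003, "twist": 0},
    {"tx": 0, "ty": 0, "tz": 0.003, "twist": 0},
    {"tx": 0, "ty": 0, "tz": 0.003, "twist": 0},
    {"tx": 0, "ty": 0, "tz": 0.003, "twist": 0},
    {"tx": 0, "ty": 0, "tz": 0.003, "twist": 0},
    {"tx": 0, "ty": 0, "tz": 0.003, "twist": 0}
  ]
}}

```text
clock: 8.5
position: [0.5034, 0.2086, 0.1064]
ee_rot: [3.127, 0.299, -0.001]
force: [-1.9, 0.7, -1.3]
width: 0.933
gripper_force: 10.0
```

{"fn": "move_arm", "kwargs": {
  "motion": [
    {"tx": -0.0005, "ty": 0, "tz": 0.0035, "twist": 0},
    {"tx": -0.0005, "ty": 0, "tz": 0.0035, "twist": 0},
    {"tx": -0.0005, "ty": 0, "tz": 0.0035, "twist": 0},
    {"tx": -0.001, "ty": 0, "tz": 0.0035, "twist": 0},
    {"tx": -0.001, "ty": 0, "tz": 0.0035, "twist": 0},
    {"tx": -0.001, "ty": 0, "tz": 0.0035, "twist": 0}
  ]
}}

```text
clock: 9.1
position: [0.499, 0.2077, 0.0854]
ee_rot: [3.127, 0.299, -0.0]
force: [0.6, -0.5, -1.5]
width: 0.938
gripper_force: 10.0
```

{"fn": "move_arm", "kwargs": {
  "motion": [
    {"tx": -0.001, "ty": 0, "tz": 0.003, "twist": 0},
    {"tx": -0.001, "ty": 0, "tz": 0.003, "twist": 0},
    {"tx": -0.001, "ty": 0, "tz": 0.003, "twist": 0}
  ]
}}

```text
clock: 9.4
position: [0.496, 0.2071, 0.0764]
ee_rot: [3.127, 0.299, -0.0]
force: [-0.2, -0.4, -1.4]
width: 0.933
gripper_force: 10.0
```

```bash
python3 - <<'E'
from h import *
o=arm.observe(); print(np.round(o['position'],4),o['force'],o['ft_torque'])
im=arm.get_image('scene'); cv2.imwrite('pics/scene4.png',im[:,:,::-1])
cr=im[120:220,290:420,::-1]
cv2.imwrite('pics/tilt.png',cv2.convertScaleAbs(cv2.resize(cr,None,fx=6,fy=6,interpolation=cv2.INTER_CUBIC),alpha=1.7))
E
```

```text
[0.496  0.2071 0.0764] [-0.17470896 -0.36035707 -1.38734624] [0.04567168 0.0314292  0.02586807]
```

View pics/tilt.png

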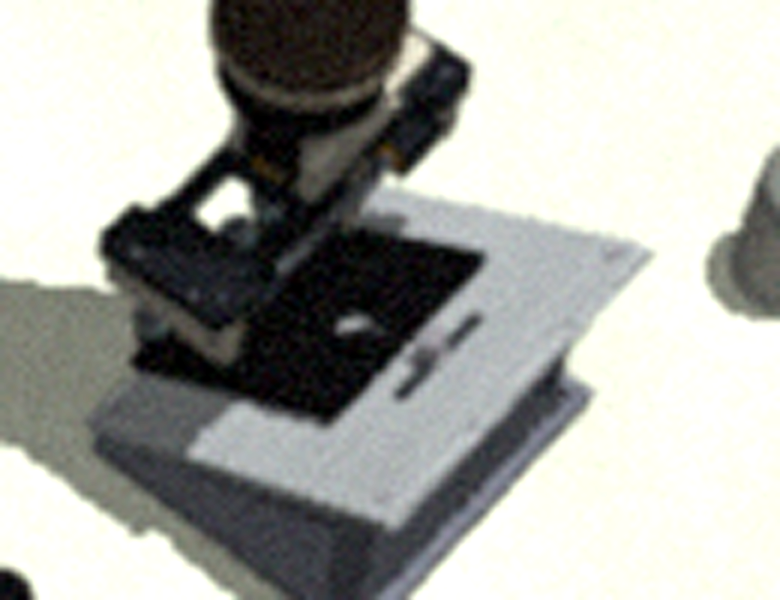

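{"fn": "move_arm", "kwargs": {
  "motion": [
    {"tx": -0.0004, "ty": 0, "tz": 0.0012, "twist": 0},
    {"tx": -0.0004, "ty": 0, "tz": 0.0012, "twist": 0},
    {"tx": 0, "ty": 0, "tz": 0.0008, "twist": 0},
    {"tx": 0, "ty": 0, "tz": 0, "twist": 0}
  ]
}}

```text
clock: 9.85
position: [0.4956, 0.2072, 0.0736]
ee_rot: [-3.127, -0.299, -0.001]
force: [0.3, 0.5, 0.0]
width: 0.935
gripper_force: 10.0
```

{"fn": "move_arm", "kwargs": {
  "motion": [
    {"tx": 0, "ty": 0, "tz": 0.0006, "twist": 0},
    {"tx": 0, "ty": 0, "tz": 0.0006, "twist": 0},
    {"tx": 0, "ty": 0, "tz": 0, "twist": 0}
  ]
}}

```text
clock: 10.15
position: [0.4959, 0.2074, 0.0729]
ee_rot: [-3.127, -0.299, -0.002]
force: [-0.2, 0.3, 6.0]
width: 0.934
gripper_force: 10.0
```

Force jumped at the point where the geometry predicted flat: the handle is 32.5 mm off the panel. I'll grip firmer, lift along the normal and move up-slope above the stud.

{"fn": "move_arm", "kwargs": {
  "motion": [
    {"tx": 0, "ty": 0, "tz": 0, "twist": 0},
    {"tx": -0.001, "ty": 0, "tz": -0.0018, "twist": 0},
    {"tx": -0.003, "ty": 0, "tz": -0.0052, "twist": 0},
    {"tx": -0.003, "ty": 0, "tz": -0.0052, "twist": 0},
    {"tx": -0.003, "ty": 0, "tz": -0.0052, "twist": 0},
    {"tx": 0.0114, "ty": 0, "tz": -0.0066, "twist": 0},
    {"tx": 0.0114, "ty": 0, "tz": -0.0066, "twist": 0},
    {"tx": 0.0114, "ty": 0, "tz": -0.0066, "twist": 0},
    {"tx": 0.0114, "ty": 0, "tz": -0.0066, "twist": 0},
    {"tx": 0, "ty": 0, "tz": 0, "twist": 0},
    {"tx": 0, "ty": 0, "tz": 0, "twist": 0}
  ],
  "squeeze": 25
}}

```text
clock: 11.25
position: [0.5298, 0.2137, 0.1161]
ee_rot: [3.127, 0.299, -0.001]
force: [0.3, 0.0, -1.6]
width: 0.936
gripper_force: 25.0
```

```bash
cat >> h.py <<'E'
A=.1909; C0=np.array([.548,.2174,.085])
RP=panel_pose(0,0,A)[0]
def panel_xyz():   # rack origin in panel frame if flat, from TCP
    o=arm.observe(); g=np.array(o['position'])+[0,0,.019]
    p=RP.inv().apply(g-C0); a=2*np.arctan2(o['ee_rot'][1],o['ee_rot'][0])
    print('clock',o['clock'],'grasp in panel mm',(p*1e3).round(2),'yaw',np.round(np.arctan(np.tan(a)) - A,4),'F',np.round(o['force'],1),'M',np.round(o['ft_torque'],3)); return p
E
python3 - <<'E'
from h import *
panel_xyz()
im=arm.get_image('scene'); cv2.imwrite('pics/scene5.png',im[:,:,::-1])
u,v=proj('scene',C0+RP.apply([.05,0,.013]))[0].astype(int); print(u,v)
cr=im[v-37:v+38,u-50:u+50,::-1]; out=cv2.convertScaleAbs(cv2.resize(cr,None,fx=8,fy=8,interpolation=cv2.INTER_CUBIC),alpha=2)
cv2.imwrite('pics/over.png',out)
E
```

```text
clock 11.25 grasp in panel mm [ 8.97 -0.19 52.65] yaw -0.0004 F [ 0.3  0.  -1.6] M [-0.016  0.069  0.001]
361 175
```

View pics/over.png

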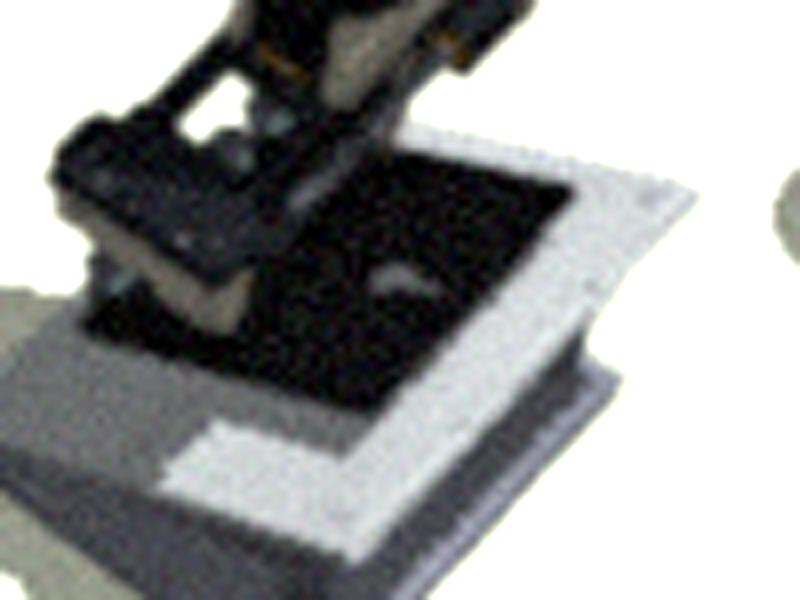

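```bash
python3 - <<'E'
from h import *
p=np.array([8.97,-.19,52.65])/1e3; n=RP.apply([0,0,1])
off=np.array([311,138])
g=cv2.cvtColor(cv2.imread('pics/scene5.png'),6)
for name,l,uv in (('cornR',[77,-60,-26],(577,187)),('cornL',[77,60,-26],(365,412)),('key',[40,0,-26],(392,283))):
    q=p+np.array(l)/1e3; px=off+np.array(uv)/8-.4
    for cand in ([1,1,1],[1,-1,1]):
        qq=p+np.array(l)*cand/1e3
        m=RP.inv().apply(on_plane('scene',px,C0+RP.apply([0,0,qq[2]]),n)-C0)
        print(name,'meas-pred mm',((m-qq)*1e3).round(1))
t0=np.array([.5499,.2158,.085])
for c,h in (('scene',(.0466,-.0004,.013)),('top',(.05,.002,.013))):
    print(c,'stud in new frame',((RP.inv().apply(RP.apply(h)+t0-C0))*1e3).round(1))
E
```

```text
cornR meas-pred mm [ -0.2 117.1   0. ]
cornR meas-pred mm [-0.2 -2.9  0. ]
cornL meas-pred mm [  -1.2 -123.2    0. ]
cornL meas-pred mm [-1.2 -3.2  0. ]
key meas-pred mm [ 2.2 -5.5  0. ]
key meas-pred mm [ 2.2 -5.5  0. ]
scene stud in new frame [48.  -2.3 12.2]
top stud in new frame [51.4  0.1 12.2]
```

{"fn": "move_arm", "kwargs": {
  "motion": [
    {"tx": 0.0007, "ty": -0.0007, "tz": -0.0004, "twist": 0},
    {"tx": 0.0014, "ty": 0, "tz": 0.0024, "twist": 0},
    {"tx": 0.0014, "ty": 0, "tz": 0.0024, "twist": 0},
    {"tx": 0.0005, "ty": 0, "tz": 0.0009, "twist": 0},
    {"tx": 0.0005, "ty": 0, "tz": 0.0009, "twist": 0},
    {"tx": 0.0005, "ty": 0, "tz": 0.0009, "twist": 0},
    {"tx": 0, "ty": 0, "tz": 0, "twist": 0}
  ]
}}

```text
clock: 12.0
position: [0.5345, 0.2152, 0.1089]
ee_rot: [3.127, 0.299, -0.002]
force: [-3.9, -1.8, 2.7]
width: 0.934
gripper_force: 25.0
```

```bash
python3 -c "
from h import *
panel_xyz()"
```

```text
clock 12.0 grasp in panel mm [ 9.61  0.43 43.97] yaw -0.0004 F [-3.9 -1.8  2.7] M [-0.25   0.826 -0.068]
```

Contact came at head height, about 6 N, so the head isn't in the hole yet. I'll average several frames and look closely through the keyhole.

```bash
python3 - <<'E'
from h import *
im=np.mean([arm.get_image('scene').astype(float) for _ in range(8)],0)[:,:,::-1].astype(np.float32)
np.save('pics/avg.npy',im)
p=panel_xyz(); out=[]
for z in (.013,):
    q=np.array([[.085,.03,z],[.085,-.03,z],[.03,-.03,z],[.03,.03,z]])
    H=cv2.getPerspectiveTransform(proj('scene',RP.apply(q)+C0).astype(np.float32),np.float32([[0,0],[600,0],[600,550],[0,550]]))
    w=cv2.warpPerspective(im,H,(600,550),flags=cv2.INTER_CUBIC)
    w=np.clip(w*255/np.percentile(w[60:],99.5),0,255); w=255*(w/255)**.6
    for k in range(0,600,50): cv2.line(w,(k,0),(k,25 if k==300 else 8),(0,0,255),1)
    for k in range(0,550,50): cv2.line(w,(0,k),(25 if k==350 else 8,k),(0,0,255),1)
cv2.imwrite('pics/key.png',w)
E
```

```text
clock 12.4 grasp in panel mm [ 9.67  0.45 43.97] yaw -0.0004 F [-4.7 -1.7  2.1] M [-0.26   0.876 -0.049][ WARN:0@3.108] global loadsave.cpp:1063 imwrite_ Unsupported depth image for selected encoder is fallbacked to CV_8U.
```

View pics/key.png

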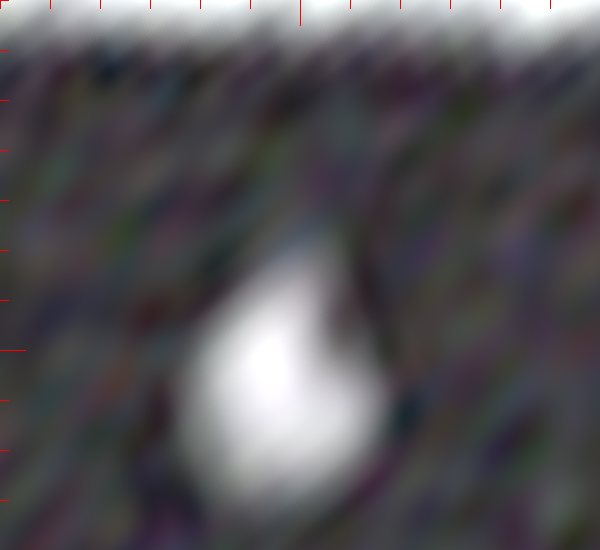

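The view suggests the head sits about 2 mm towards +y and about 2 mm down-slope of the hole's centre. I'll back off, shift and press again.

{"fn": "move_arm", "kwargs": {
  "motion": [
    {"tx": -0.0008, "ty": 0, "tz": -0.0014, "twist": 0},
    {"tx": -0.0013, "ty": -0.0015, "tz": 0.0007, "twist": 0},
    {"tx": 0, "ty": 0, "tz": 0, "twist": 0},
    {"tx": 0.0005, "ty": 0, "tz": 0.0009, "twist": 0},
    {"tx": 0.0005, "ty": 0, "tz": 0.0009, "twist": 0},
    {"tx": 0.0003, "ty": 0, "tz": 0.0005, "twist": 0},
    {"tx": 0, "ty": 0, "tz": 0, "twist": 0}
  ]
}}

```text
clock: 13.1
position: [0.5337, 0.2168, 0.1074]
ee_rot: [3.127, 0.299, -0.001]
force: [-5.1, -1.1, 3.5]
width: 0.934
gripper_force: 25.0
```

```bash
python3 -c "
from h import *
panel_xyz()"
```

```text
clock 13.1 grasp in panel mm [ 8.41  2.15 42.93] yaw -0.0002 F [-5.1 -1.1  3.5] M [-0.091  0.826 -0.034]
```

{"fn": "move_arm", "kwargs": {
  "motion": [
    {"tx": -0.0005, "ty": 0, "tz": -0.0009, "twist": 0},
    {"tx": 0.0012, "ty": 0.0018, "tz": -0.0007, "twist": 0},
    {"tx": 0.0004, "ty": 0.0006, "tz": -0.0002, "twist": 0},
    {"tx": 0.0004, "ty": 0.0006, "tz": -0.0002, "twist": 0},
    {"tx": 0, "ty": 0, "tz": 0, "twist": 0}
  ]
}}

```text
clock: 13.6
position: [0.5364, 0.2138, 0.1094]
ee_rot: [3.127, 0.298, 0.0]
force: [0.6, -0.2, -2.1]
width: 0.937
gripper_force: 25.0
```

```bash
python3 -c "
from h import *
panel_xyz()"
```

```text
clock 13.6 grasp in panel mm [11.27 -1.3  43.59] yaw -0.0008 F [ 0.6 -0.2 -2.1] M [-0.032  0.052  0.009]
```

{"fn": "move_arm", "kwargs": {
  "motion": [
    {"tx": 0.0004, "ty": 0.0006, "tz": -0.0002, "twist": 0},
    {"tx": 0.0004, "ty": 0.0006, "tz": -0.0002, "twist": 0},
    {"tx": 0, "ty": 0, "tz": 0, "twist": 0}
  ]
}}

```text
clock: 13.9
position: [0.5373, 0.2129, 0.1098]
ee_rot: [3.127, 0.299, 0.0]
force: [0.0, -0.1, -1.2]
width: 0.934
gripper_force: 25.0
```

```bash
python3 -c "
from h import *
panel_xyz()"
```

```text
clock 13.9 grasp in panel mm [12.07 -2.35 43.64] yaw -0.0005 F [ 0.  -0.1 -1.2] M [-0.     0.066  0.046]
```

No contact here at the same height, so I'll press on.

{"fn": "move_arm", "kwargs": {
  "motion": [
    {"tx": -0.0004, "ty": -0.0006, "tz": 0.0002, "twist": 0},
    {"tx": 0.0005, "ty": 0, "tz": 0.0009, "twist": 0},
    {"tx": 0.0005, "ty": 0, "tz": 0.0009, "twist": 0},
    {"tx": 0, "ty": 0, "tz": 0, "twist": 0}
  ]
}}

```text
clock: 14.3
position: [0.5376, 0.2138, 0.1077]
ee_rot: [3.127, 0.299, -0.0]
force: [1.1, -1.0, -2.2]
width: 0.932
gripper_force: 25.0
```

```bash
python3 -c "
from h import *
panel_xyz()"
```

```text
clock 14.3 grasp in panel mm [11.4  -1.6  41.52] yaw -0.0004 F [ 1.1 -1.  -2.2] M [ 0.049  0.022 -0.006]
```

{"fn": "move_arm", "kwargs": {
  "motion": [
    {"tx": 0.0005, "ty": 0, "tz": 0.0009, "twist": 0},
    {"tx": 0.0005, "ty": 0, "tz": 0.0009, "twist": 0},
    {"tx": 0.0005, "ty": 0, "tz": 0.0009, "twist": 0},
    {"tx": 0, "ty": 0, "tz": 0, "twist": 0}
  ]
}}

```text
clock: 14.7
position: [0.5391, 0.214, 0.1049]
ee_rot: [3.127, 0.299, -0.0]
force: [-0.9, -0.5, -2.6]
width: 0.934
gripper_force: 25.0
```

```bash
python3 -c "
from h import *
panel_xyz()"
```

```text
clock 14.7 grasp in panel mm [11.32 -1.64 38.42] yaw -0.0004 F [-0.9 -0.5 -2.6] M [0.02  0.042 0.024]
```

{"fn": "move_arm", "kwargs": {
  "motion": [
    {"tx": 0.0005, "ty": 0, "tz": 0.0009, "twist": 0},
    {"tx": 0.0005, "ty": 0, "tz": 0.0009, "twist": 0},
    {"tx": 0.0005, "ty": 0, "tz": 0.0009, "twist": 0},
    {"tx": 0.0005, "ty": 0, "tz": 0.0009, "twist": 0},
    {"tx": 0, "ty": 0, "tz": 0, "twist": 0}
  ]
}}

```text
clock: 15.2
position: [0.5412, 0.2145, 0.1017]
ee_rot: [3.127, 0.299, 0.0]
force: [0.9, -0.2, 2.1]
width: 0.932
gripper_force: 25.0
```

```bash
python3 -c "
from h import *
panel_xyz()"
```

```text
clock 15.2 grasp in panel mm [11.61 -1.59 34.56] yaw -0.0004 F [ 0.9 -0.2  2.1] M [-0.219  0.209 -0.029]
```

{"fn": "move_arm", "kwargs": {
  "motion": [
    {"tx": 0, "ty": 0, "tz": 0, "twist": 0},
    {"tx": 0, "ty": 0, "tz": 0, "twist": 0},
    {"tx": 0.0003, "ty": 0, "tz": 0.0005, "twist": 0},
    {"tx": 0.0003, "ty": 0, "tz": 0.0005, "twist": 0},
    {"tx": 0, "ty": 0, "tz": 0, "twist": 0}
  ],
  "squeeze": 8
}}

```text
clock: 15.7
position: [0.5417, 0.2146, 0.1004]
ee_rot: [3.127, 0.299, -0.0]
force: [-1.0, -0.2, -0.3]
width: 0.937
gripper_force: 8.0
```

```bash
python3 -c "
from h import *
panel_xyz()"
```

```text
clock 15.7 grasp in panel mm [11.35 -1.59 33.19] yaw -0.0004 F [-1.  -0.2 -0.3] M [-0.006  0.069  0.005]
```

{"fn": "move_arm", "kwargs": {
  "motion": [
    {"tx": 0.0003, "ty": 0, "tz": 0.0005, "twist": 0},
    {"tx": 0.0002, "ty": 0, "tz": 0.0004, "twist": 0},
    {"tx": 0, "ty": 0, "tz": 0, "twist": 0}
  ]
}}

```text
clock: 16.0
position: [0.5421, 0.2147, 0.0999]
ee_rot: [3.127, 0.299, 0.0]
force: [-1.9, -0.1, 4.4]
width: 0.936
gripper_force: 8.0
```

```bash
python3 -c "
from h import *
panel_xyz()"
```

```text
clock 16.0 grasp in panel mm [11.45 -1.5  32.48] yaw -0.0003 F [-1.9 -0.1  4.4] M [-0.307  0.393 -0.12 ]
```

It's flat again at 32.5 mm with the head through the hole. Now I'll slide down-slope in small steps.

{"fn": "move_arm", "kwargs": {
  "motion": [
    {"tx": -0.0001, "ty": 0, "tz": -0.0003, "twist": 0},
    {"tx": -0.0017, "ty": 0, "tz": 0.001, "twist": 0},
    {"tx": -0.0017, "ty": 0, "tz": 0.001, "twist": 0},
    {"tx": -0.0017, "ty": 0, "tz": 0.001, "twist": 0},
    {"tx": 0, "ty": 0, "tz": 0, "twist": 0}
  ],
  "squeeze": 10
}}

```text
clock: 16.5
position: [0.5365, 0.2135, 0.0966]
ee_rot: [3.127, 0.299, -0.001]
force: [-0.4, -0.3, 0.7]
width: 0.933
gripper_force: 10.0
```

```bash
python3 -c "
from h import *
panel_xyz()"
```

```text
clock 16.5 grasp in panel mm [ 4.9  -1.65 32.54] yaw -0.0002 F [-0.4 -0.3  0.7] M [-0.093  0.097 -0.043]
```

{"fn": "move_arm", "kwargs": {
  "motion": [
    {"tx": -0.0013, "ty": 0, "tz": 0.00075, "twist": 0},
    {"tx": -0.0013, "ty": 0, "tz": 0.00075, "twist": 0},
    {"tx": -0.0013, "ty": 0, "tz": 0.00075, "twist": 0},
    {"tx": 0, "ty": 0, "tz": 0, "twist": 0}
  ]
}}

```text
clock: 16.9
position: [0.5327, 0.2128, 0.0944]
ee_rot: [3.127, 0.299, -0.001]
force: [-0.3, 0.1, 1.4]
width: 0.935
gripper_force: 10.0
```

```bash
python3 -c "
from h import *
panel_xyz()"
```

```text
clock 16.9 grasp in panel mm [ 0.45 -1.61 32.5 ] yaw -0.0003 F [-0.3  0.1  1.4] M [-0.185  0.084  0.02 ]
```

{"fn": "move_arm", "kwargs": {
  "motion": [
    {"tx": -0.0013, "ty": 0, "tz": 0.00075, "twist": 0},
    {"tx": -0.0013, "ty": 0, "tz": 0.00075, "twist": 0},
    {"tx": -0.0013, "ty": 0, "tz": 0.00075, "twist": 0},
    {"tx": -0.0013, "ty": 0, "tz": 0.00075, "twist": 0},
    {"tx": 0, "ty": 0, "tz": 0, "twist": 0}
  ]
}}

```text
clock: 17.4
position: [0.5276, 0.2118, 0.0914]
ee_rot: [3.127, 0.299, -0.001]
force: [0.2, -0.2, 0.6]
width: 0.937
gripper_force: 10.0
```

```bash
python3 -c "
from h import *
panel_xyz()"
```

```text
clock 17.4 grasp in panel mm [-5.63 -1.63 32.52] yaw -0.0003 F [ 0.2 -0.2  0.6] M [-0.136  0.083 -0.033]
```

{"fn": "move_arm", "kwargs": {
  "motion": [
    {"tx": -0.0009, "ty": 0, "tz": 0.0005, "twist": 0},
    {"tx": -0.0009, "ty": 0, "tz": 0.0005, "twist": 0},
    {"tx": -0.0009, "ty": 0, "tz": 0.0005, "twist": 0},
    {"tx": 0, "ty": 0, "tz": 0, "twist": 0}
  ]
}}

```text
clock: 17.8
position: [0.525, 0.2113, 0.0898]
ee_rot: [3.127, 0.299, -0.001]
force: [-0.1, 0.5, -0.8]
width: 0.934
gripper_force: 10.0
```

{"fn": "move_arm", "kwargs": {
  "motion": [
    {"tx": -0.0009, "ty": 0, "tz": 0.0005, "twist": 0},
    {"tx": 0, "ty": 0, "tz": 0, "twist": 0}
  ]
}}

```text
clock: 18.0
position: [0.5245, 0.2112, 0.0895]
ee_rot: [3.127, 0.299, -0.0]
force: [-0.2, 0.3, -0.9]
width: 0.933
gripper_force: 10.0
```

```bash
python3 -c "
from h import *
panel_xyz()"
```

```text
clock 18.0 grasp in panel mm [-9.28 -1.62 32.52] yaw -0.0004 F [-0.2  0.3 -0.9] M [-0.085 -0.06   0.021]
```

{"fn": "move_arm", "kwargs": {
  "motion": [
    {"tx": -0.0009, "ty": 0, "tz": 0.0005, "twist": 0},
    {"tx": -0.0009, "ty": 0, "tz": 0.0005, "twist": 0},
    {"tx": 0, "ty": 0, "tz": 0, "twist": 0}
  ]
}}

```text
clock: 18.3
position: [0.5243, 0.2112, 0.0894]
ee_rot: [-3.127, -0.298, -0.005]
force: [4.6, 0.1, 4.5]
width: 0.93
gripper_force: 10.0
```

{"fn": "move_arm", "kwargs": {
  "motion": [
    {"tx": -0.0009, "ty": 0, "tz": 0.0005, "twist": 0},
    {"tx": 0, "ty": 0, "tz": 0, "twist": 0}
  ]
}}

```text
clock: 18.5
position: [0.5241, 0.2112, 0.0893]
ee_rot: [-3.126, -0.298, -0.007]
force: [6.2, 0.3, 6.4]
width: 0.936
gripper_force: 10.0
```

The slot end was reached: up-slope reaction about 9 N after roughly 21 mm of slide. I'll relax slightly and release.

{"fn": "move_arm", "kwargs": {
  "motion": [
    {"tx": 0.0006, "ty": 0, "tz": -0.0004, "twist": 0},
    {"tx": 0, "ty": 0, "tz": 0, "twist": 0}
  ]
}}

```text
clock: 18.7
position: [0.5242, 0.2112, 0.0893]
ee_rot: [-3.127, -0.298, -0.005]
force: [6.4, 0.4, 4.2]
width: 0.935
gripper_force: 10.0
```

{"fn": "move_arm", "kwargs": {
  "motion": [
    {"tx": 0, "ty": 0, "tz": 0, "twist": 0},
    {"tx": 0, "ty": 0, "tz": 0, "twist": 0},
    {"tx": 0, "ty": 0, "tz": 0, "twist": 0},
    {"tx": 0, "ty": 0, "tz": 0, "twist": 0}
  ],
  "gripper": -1
}}

```text
clock: 19.1
position: [0.5219, 0.2107, 0.0882]
ee_rot: [3.127, 0.299, -0.002]
force: [-0.5, -0.5, -0.4]
width: 0.998
gripper_force: 0.0
```

Released with no force remaining. Retracting straight up slowly, then fast.

{"fn": "move_arm", "kwargs": {
  "motion": [
    {"tx": 0, "ty": 0, "tz": -0.008, "twist": 0},
    {"tx": 0, "ty": 0, "tz": -0.012, "twist": 0},
    {"tx": 0, "ty": 0, "tz": -0.015, "twist": 0},
    {"tx": 0, "ty": 0, "tz": -0.03, "twist": 0},
    {"tx": 0, "ty": 0, "tz": -0.04, "twist": 0},
    {"tx": -0.04, "ty": 0, "tz": -0.02, "twist": 0},
    {"tx": -0.045, "ty": 0, "tz": 0, "twist": 0},
    {"tx": -0.04, "ty": 0, "tz": 0, "twist": 0},
    {"tx": 0, "ty": 0, "tz": 0, "twist": 0}
  ]
}}

```text
clock: 20.0
position: [0.3951, 0.1862, 0.2145]
ee_rot: [3.126, 0.302, -0.002]
force: [0.6, 0.1, 0.6]
width: 0.997
gripper_force: 0.0
```

```bash
python3 - <<'E'
from h import *
o=arm.observe(); print(o['clock'],np.round(o['position'],3),np.round(o['force'],1))
obs=[]
for c in CAL:
    im=arm.get_image(c); cv2.imwrite(f'pics/{c}9.png',im[:,:,::-1])
    for q,l in (('handle',[0,0,.032]),('keyhole_large',[.04,0,0]),('slot_end',[.062,0,0]),('rack',[0,0,0])):
        for r in arm.place_of(c,q)[:1]:
            uv=np.array(r['point'])*[560,420]; n=RP.apply([0,0,1])
            m=RP.inv().apply(on_plane(c,uv,C0+RP.apply([0,0,l[2]]),n)-C0)-l
            print(c,q,round(r['conf'],2),'origin->',(m*1e3).round(1))
# dark plate outline in rectified panel view
for c in CAL:
    im=cv2.imread(f'pics/{c}9.png'); z=.006
    q=np.array([[.12,.12,z],[.12,-.12,z],[-.12,-.12,z],[-.12,.12,z]])
    H=cv2.getPerspectiveTransform(proj(c,RP.apply(q)+C0).astype(np.float32),np.float32([[0,0],[480,0],[480,480],[0,480]]))
    w=cv2.warpPerspective(cv2.cvtColor(im,6),H,(480,480)); b=(w<45).astype(np.uint8)
    # top edge per column, side edges
    b=cv2.morphologyEx(b,cv2.MORPH_OPEN,np.ones((9,9)))
    k,lab,st,_=cv2.connectedComponentsWithStats(b); i=lab[240,240] or 1+st[1:,4].argmax()
    mk=(lab==i); cols=np.arange(150,330,10); top=[mk[:,k].argmax() for k in cols]; f=np.polyfit(cols,top,1)
    rows=np.arange(120,300,10); L=[mk[r].argmax() for r in rows]; Rr=[479-mk[r][::-1].argmax() for r in rows]
    print(c,'top edge x mm',120-np.polyval(f,240)/2,'slope',f[0].round(3),'L y',120-np.median(L)/2,'R y',120-np.median(Rr)/2)
E
```

```text
20.0 [0.395 0.186 0.215] [0.6 0.1 0.6]
scene handle 0.71 origin-> [-20.8   5.8  -0. ]
scene keyhole_large 0.85 origin-> [-19.7  -0.1  -0. ]
scene slot_end 0.57 origin-> [ -3.  -10.8  -0. ]
scene rack 0.96 origin-> [-25.2   3.6   0. ]
top handle 0.7 origin-> [-6.3 18.4 -0. ]
top keyhole_large 0.91 origin-> [-7.1 -6.9 -0. ]
top slot_end 0.81 origin-> [-10.6  16.    0. ]
top rack 0.65 origin-> [-11.1   6.8   0. ]
scene top edge x mm 67.67922256621947 slope 0.006 L y 56.0 R y -65.0
top top edge x mm 64.8254213966288 slope -0.008 L y 57.0 R y -57.5
```

The rack's top edge measures 65 to 68 mm (65 expected when hung) and is parallel to the panel within 0.01 rad. Handing in.

```bash
python3 -c "
from cell import arm
print(arm.sign_off())"
```

```text
the job is handed in; nothing more can be done
None
```

The rack is hung on the stud and released, and the job is handed in at about 20 s; a last camera check put it at the slot end, square to the panel within 0.01 rad, but no verdict was returned.

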